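# Pack the relish jars into their snap-lid case for the night

## Robot

A 6-joint arm with a two-finger parallel gripper is mounted at the origin on a cart in front of the work surface, level with it; the furniture and walls round the work are solid. World frame = base frame: x ahead of the robot, y to its left, z up, the work surface at z = 0. Lengths are in m, angles in degrees, forces in N, time in s.
With the tool pointing down it reaches from about 0.4 to 0.825 m from the base axis. Payload 7 kg.
Tool frame: the origin (TCP) lies midway between the tips of the shut fingers; the grasp point (between the pads) lies 19 mm behind it; z points along the fingers, y is the line along which they close (so a half turn about z gives the same grasp; the last joint's range is limited). The gripper opens to 88 mm and grips with 3 to 60 N. Pads are 19 mm wide; open, the fingers measure 130 mm over their backs; the gripper's body (78 mm by 193 mm) begins 47 mm behind the grasp point.
Start: joints at [-54.425, 20.546, 0.682, 0, -70.136, -16.507], TCP at [0.22, -0.638, 0.227] pointing down, gripper open.
Joint ranges: [-176.03, 176.03], [-82.01, 121.73], [-58.28, 71.71], [-173.87, 95.51], [-174.79, -0.11], [-173.66, 173.66]. Speed limits (degrees/s): [136.94, 136.94, 172.46, 180, 180, 180].

## Interface

Orientations are given as [roll, pitch, yaw] about the fixed x, y, z axes, in that order (R = Rz(yaw) Ry(pitch) Rx(roll)).
In Python, from plant import * gives the robot as it stands.
- The arm moves only by the tool move_arm, never from a script. Its argument "commands" is a list of rows, each a list of 7 numbers: the shift along the world's x, y, z in mm, then the turn, a rotation vector about the world's x, y, z in degrees, then the opening in per cent of the stroke, from 0 (shut) to 100 (fully open). In form: [[x, y, z, rx, ry, rz, fingers], ...]. A call has 1 to 20 rows; each row shifts and turns the commanded pose from where the row before left it; what a row does not reach is not made up. A row lasts 1/10 s, in which the tool goes at most 50 mm and 8.59 degrees, less where a joint would pass 70% of its speed; a pose out of reach is approached as far as the arm can. A call with a gripper value outside its range is refused whole. The fingers move at their own pace and stop on an object; "squeeze" is the grip in N (left out, the last holds). Time passes only in rows, so rows that do not move let the fingers close. It gives the time, the measured TCP pose, the force and the opening at its end, in the units of the state.
- get_state(): the state, without advancing time (a new reading comes with each control period).
- capture(name): name is "scene" or "top" or "wrist"; returns a dict with "frame" (400x640x3 uint8, blue, green, red), "camera_matrix" (3x3 intrinsics, pixels), "world_to_cam" (4x4, takes a point from world to camera coordinates); the wrist camera has in their place "tool_from_camera" (4x4, takes a point from camera to tool coordinates, whose origin is the TCP and whose axes are the flange's). Camera axes: x right, y up, looking along -z (the intrinsics and any distortion apply to the point x, -y, -z); pixel columns grow to the right and rows downward; lengths in m; the calibration is good to about 2 mm. A picture is of the moment at which its call begins: read the wrist's pose just before it. There is no depth.
- close_job(): hands the job in, once; it reports no verdict.
The state is a dict: "time_s": time; "joints": joint angles; "qd": joint speeds; "joint_torque": joint torques, N m; "tcp_pos": TCP position; "eef_rot": TCP orientation; "contact_force": force on the tool from outside, world axes, zero at the start; "moment": the same for the moment, N m; "gripper_width": finger opening in m.
Only numpy, scipy, OpenCV 4.12 (cv2) and the standard library are available. Lean on these libraries where they do the work, as an engineer would, in place of code of your own. Each camera call takes 0.05 s, during which the arm holds its last target. There are 200 camera calls.

## Task

Pack up the relish jars for the night. First push the empty open case fully into the corner of the metal angle on the table, flat against both legs so that it cannot skid; then stand every low glass relish jar upright in it, and shut the lid, pressing its free edge down past the spring catch until it clicks, with the case still tight in its corner at the end. Leave the tall chilli jar, the tin and the tape roll where they are.

Things in the scene. Friction and masses are not known exactly. Their poses are not given: they have to be found in the camera images.
- stop: parking corner: L of bare aluminium angle screwed to the table, upright walls 4 mm thick, 19 mm high. Origin: inside corner at table height. One wall runs 215 mm from the origin along -x (inner face y = 0, the case goes on its +y side), the other 105 mm along +y (inner face x = 0, the case goes on its -x side)
- case: loose white plastic condiment case, 0.6 kg with its lid. Tray 276 (x) by 120 (y) by 46 mm high, walls and floor 4 mm thick. Origin: centre of the underside, z up. Hinge of the lid along the top of the +y long wall, spring catch at the middle of the -y one. Home, its +x end and its -y side lie flat against the stop's two walls, axes parallel to the stop's
- case_corner (a point): bottom outer corner of the case at its +x end and -y side, at case (138, -60, 0) mm; it meets the stop's origin when the case is home. The catch is 56 mm wide, sticks out 13 mm (20 mm at its top lip) from the -y wall, from 23 to 65 mm up, and so passes over the metal angle
- lid (a joint): lid angle, rad: 0 shut and clicked, 1.8 fully open, leaning back; starts at 1.6 or more. Hinge axis at case y = +60, z = 48 mm; stiff: the lid stays where it is left from 0.7 to 1.7 rad, below 0.6 it sinks slowly until its rib rests on the catch at about 0.12. From there about 10 N down on its free edge snaps it past the catch; it then stays below 0.03
- lid_edge (a point): point to press: on the lid's top face, mid-length, 10 mm in from its free edge; at case (0, -50, 80) mm when shut. The lid is a clear hood with a white rim, 276 by 120 mm, 32 mm deep, walls 3 mm, 0.16 kg; it turns about the hinge, up and over to the case's +y side. Open, its top face looks to +y. z of this point points out of the top face
- jar_a: low glass relish jar with a steel screw lid, 56 mm across (lid 52 mm, the top 15 mm), 58 mm tall, about 0.14 kg. Origin: centre of the underside, z up. May be absent
- jar_b: another jar like jar_a: 56 mm across (lid 52 mm), 58 mm tall. Origin: centre of the underside, z up. May be absent
- jar_c: slimmer glass relish jar with a steel screw lid, 50 mm across (lid 46 mm, the top 15 mm), 66 mm tall, about 0.14 kg. Origin: centre of the underside, z up. May be absent
- jar_d: another jar like jar_c: 50 mm across (lid 46 mm), 66 mm tall. Origin: centre of the underside, z up. May be absent. The shut case has 73 mm of height inside, so all four jars fit standing in one row along the case's middle line (case y = 0)
- chilli_jar: big chilli jar, 70 mm across, 112 mm tall; stays where it is
- milk_tin: low tin, 75 mm across, 58 mm tall; stays where it is
- tape_roll: roll of brown tape lying flat, 92 mm across, 48 mm tall; stays where it is
Mind the look-alikes: they are no part of the job. What is shaped like the jar_c but blue, purple or turquoise is not meant.

How it is judged (in metres and radians):
On the way, in this order (a step that is already met when the one before it is completed fails the run):
1. the empty case is pushed home into the corner of the angle (horizontal distance between case_corner and stop below 0.006 m and angle between the x axis of case and the x axis of stop, either way round below 0.03 rad), for 0.3 s.
2. every jar stands upright in the case, let go (x of jar_a in the frame of case between -0.12 and 0.12 m and y of jar_a in the frame of case between -0.05 and 0.05 m and z of each of jar_a, jar_b, jar_c, jar_d in the frame of case below 0.012 m and angle between each of jar_a, jar_b, jar_c, jar_d's own z axis and vertical below 0.2 rad and x of jar_b in the frame of case between -0.12 and 0.12 m and y of jar_b in the frame of case between -0.05 and 0.05 m and x of jar_c in the frame of case between -0.12 and 0.12 m and y of jar_c in the frame of case between -0.05 and 0.05 m and x of jar_d in the frame of case between -0.12 and 0.12 m and y of jar_d in the frame of case between -0.05 and 0.05 m and contact force between the fingers and jar_a below 0.1 N and contact force between the fingers and jar_b below 0.1 N and contact force between the fingers and jar_c below 0.1 N and contact force between the fingers and jar_d below 0.1 N), for 0.3 s.
3. the lid is pressed shut past its catch (value of joint lid below 0.03 rad), for 0.3 s.
At the end, for the whole second after the job is handed in: the case's corner within 6 mm of the stop's inside corner and square to it within 0.03 rad, the lid clicked (below 0.03 rad), every jar that is there inside the case, on its floor and upright within 0.2 rad (all of step 1 and x of jar_a in the frame of case between -0.12 and 0.12 m and y of jar_a in the frame of case between -0.05 and 0.05 m and z of each of jar_a, jar_b, jar_c, jar_d in the frame of case below 0.012 m and angle between each of jar_a, jar_b, jar_c, jar_d's own z axis and vertical below 0.2 rad and x of jar_b in the frame of case between -0.12 and 0.12 m and y of jar_b in the frame of case between -0.05 and 0.05 m and x of jar_c in the frame of case between -0.12 and 0.12 m and y of jar_c in the frame of case between -0.05 and 0.05 m and x of jar_d in the frame of case between -0.12 and 0.12 m and y of jar_d in the frame of case between -0.05 and 0.05 m and value of joint lid below 0.03 rad and angle between case's own z axis and vertical below 0.03 rad and linear speed of case below 0.02 m/s); the robot touches nothing.
It fails at once if the chilli jar, the tin or the tape roll is shifted by more than 30 mm (distance of any of chilli_jar, milk_tin, tape_roll from where it was at the start of the episode above 0.03 m).
Of jar_a, jar_b, jar_c, jar_d only 3 to 4 are there at a start; the rules pass over those that are not, and their reading is None.
At some moment in a run one of jar_a, jar_b, jar_c, jar_d may be knocked a few centimetres aside while the robot is not near it.
Once in a run the grip may slacken for a moment while it holds something.
It also fails if it takes over 208 s, if anything falls off the work surface, if the arm or the gripper's body presses on something with over 40 N, if the wrist force passes 120 N, or if a joint passes its speed limit or range.

## Working session

There is one attempt and no reset: what is moved stays moved. The work goes in short steps, Python scripts to look and compute and a tool call to move; the robot and the scene stay as the last step left them, time stands still between calls to the robot, and variables do not carry over. Pictures are saved under pics/ and viewed, on a budget of 14 in all, crops included, one or two more only if the job needs it, and the job is handed in when it is done.

Besides the shell and the picture viewer there is one more tool, called as a command line: name --pt "numbers of a row" for each row, then --argument value for the rest. move_arm: Moves the arm, as the interface text tells. Its arguments: {"type":"object","properties":{"commands":{"type":"array"},"squeeze":{"type":"number"}},"required":["commands"]}

```bash
mkdir -p pics; ls
cat > h.py <<'E'
from plant import *
import numpy as np, cv2, json
def snap(name, fn, crop=None, scale=1):
    s=get_state(); c=capture(name); f=c["frame"]
    d={k:np.array(c[k]).tolist() for k in c if k!="frame"}; d["state"]={k:np.array(s[k]).tolist() for k in s}
    json.dump(d,open(f"pics/{fn}.json","w")); cv2.imwrite(f"pics/{fn}_raw.png",f)
    crp(fn,fn,crop,scale); return c
def crp(src,out,crop=None,scale=1):
    f=cv2.imread(f"pics/{src}_raw.png")
    if crop: x0,y0,x1,y1=crop; f=f[y0:y1,x0:x1]
    cv2.imwrite(f"pics/{out}.png",cv2.resize(f,None,fx=scale,fy=scale,interpolation=cv2.INTER_CUBIC))
def cam(fn):
    d=json.load(open(f"pics/{fn}.json")); K=np.array(d["camera_matrix"])
    if "world_to_cam" in d: W=np.array(d["world_to_cam"])
    else:
        from scipy.spatial.transform import Rotation as R
        T=np.eye(4); T[:3,:3]=R.from_euler("xyz",d["state"]["eef_rot"],degrees=True).as_matrix(); T[:3,3]=d["state"]["tcp_pos"]
        W=np.linalg.inv(T@np.array(d["tool_from_camera"]))
    return K,W
def ray(fn,u,v,z):
    K,W=cam(fn); p=np.linalg.inv(K)@[u,v,1]; dc=np.array([p[0],-p[1],-1.])
    Ri=W[:3,:3].T; o=-Ri@W[:3,3]; d=Ri@dc; return o+d*(z-o[2])/d[2]
def proj(fn,P):
    K,W=cam(fn); p=W[:3,:3]@np.array(P)+W[:3,3]; q=K@[p[0],-p[1],-p[2]]; return q[:2]/q[2]
E
python3 - <<'E'
from h import *
print(get_state())
c=snap("top","top0",scale=1.25); print({k:c[k] for k in c if k!="frame"})
c=snap("scene","sc0",scale=1.25); print({k:c[k] for k in c if k!="frame"})
E
```

```text
pics
{'time_s': 0.0, 'joints': array([-5.44257789e+01,  2.05902140e+01,  6.32889689e-01, -2.20378891e-02,
       -7.01374324e+01, -1.65059022e+01]), 'qd': array([-0.15294969, -0.04783302,  0.11333474, -0.02825247, -0.02885803,
       -0.01074104]), 'joint_torque': array([-3.16729136e-03, -5.82723498e+01,  2.93035322e+01,  6.99691236e+00,
        6.65183121e-03, -1.39541976e-04]), 'tcp_pos': array([ 0.22031946, -0.63748745,  0.22562374]), 'eef_rot': array([ 1.79903262e+02, -7.06129658e-03, -1.60939180e+02]), 'contact_force': array([ 0.08156602,  0.5441683 , -0.21150448]), 'moment': array([-0.02361494, -0.00428569,  0.01295837]), 'gripper_width': 0.0877450250758802}
{'camera_matrix': array([[519.25015727,   0.        , 314.66918999],
       [  0.        , 519.25015727, 203.58282436],
       [  0.        ,   0.        ,   1.        ]]), 'world_to_cam': array([[ 3.16224064e-03, -9.99795651e-01,  1.99663857e-02,
         1.16017590e-03],
       [ 9.98495570e-01,  4.24986416e-03,  5.46675021e-02,
        -5.38059943e-01],
       [-5.47411853e-02,  1.97634759e-02,  9.98304967e-01,
        -1.41438324e+00],
       [ 0.00000000e+00,  0.00000000e+00,  0.00000000e+00,
         1.00000000e+00]])}
{'camera_matrix': array([[474.17083019,   0.        , 324.76567949],
       [  0.        , 474.17083019, 198.31675345],
       [  0.        ,   0.        ,   1.        ]]), 'world_to_cam': array([[-0.88586933, -0.46390366,  0.00537719,  0.46418433],
       [ 0.32969887, -0.62135331,  0.7107874 , -0.22363296],
       [-0.32639574,  0.63143761,  0.70338635, -1.32130733],
       [ 0.        ,  0.        ,  0.        ,  1.        ]])}
```

View pics/top0.png

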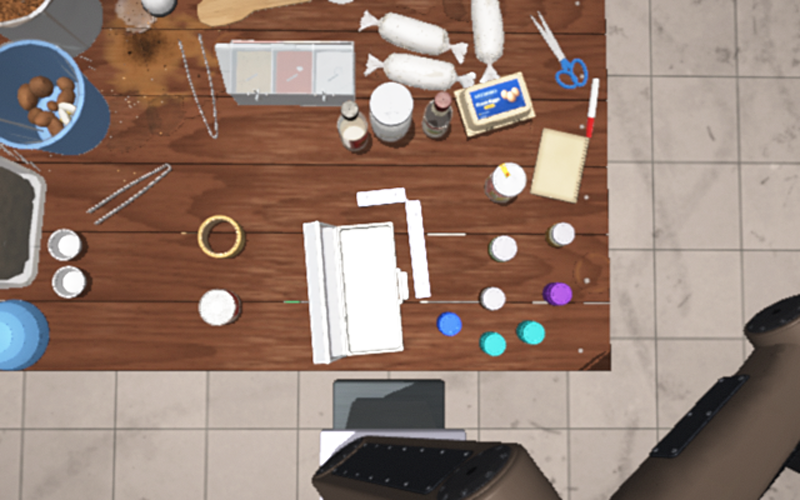

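View pics/sc0.png

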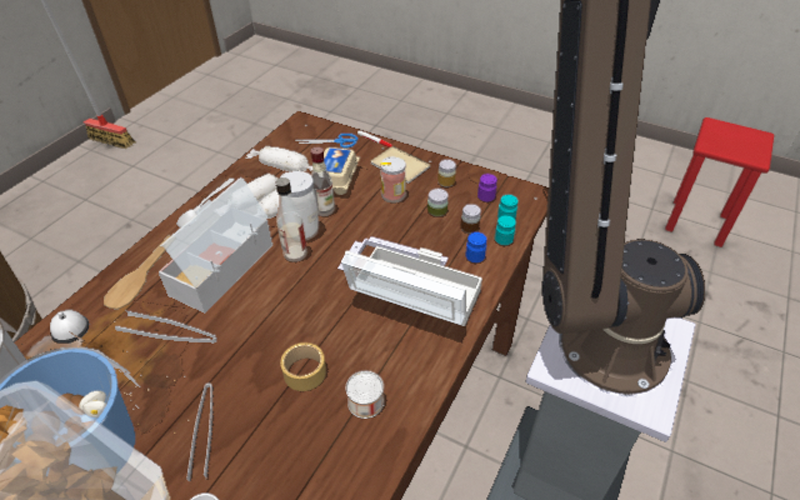

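Top picture: robot at the bottom, world x is up and y is left. The case is at about (355,290) with its catch at (402,285), and the angle's corner is near (408,203). Steel-lidded low jars sit at (503,248), (562,235) and (492,298). Blue, purple and turquoise decoys sit at (449,323), (558,293), (493,344) and (531,332). The chilli jar is at (507,182), the tin at (218,307) and the tape roll at (221,236). Next is one enlarged crop to confirm the jars and measure.

Run:
```python
from h import *
crp("top0","top0c",(235,140,475,300),3.3)
crp("sc0","sc0c",(250,110,450,270),4)
```

```text
(no output)
```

View pics/top0c.png

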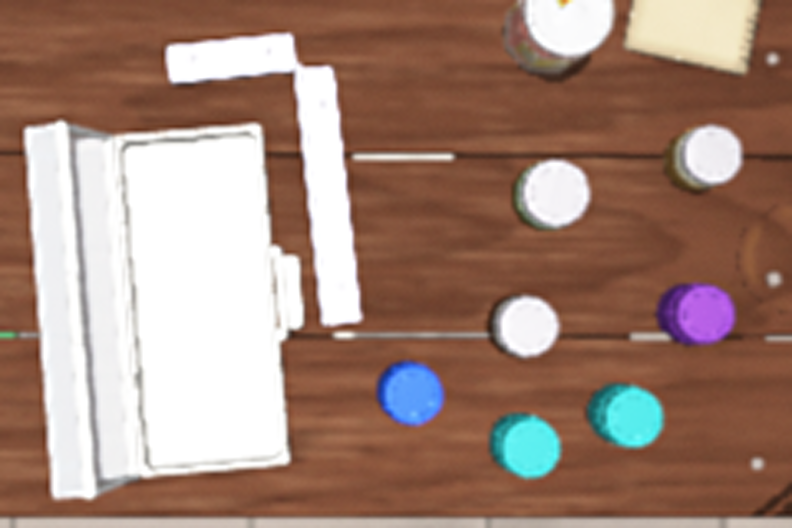

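View pics/sc0c.png

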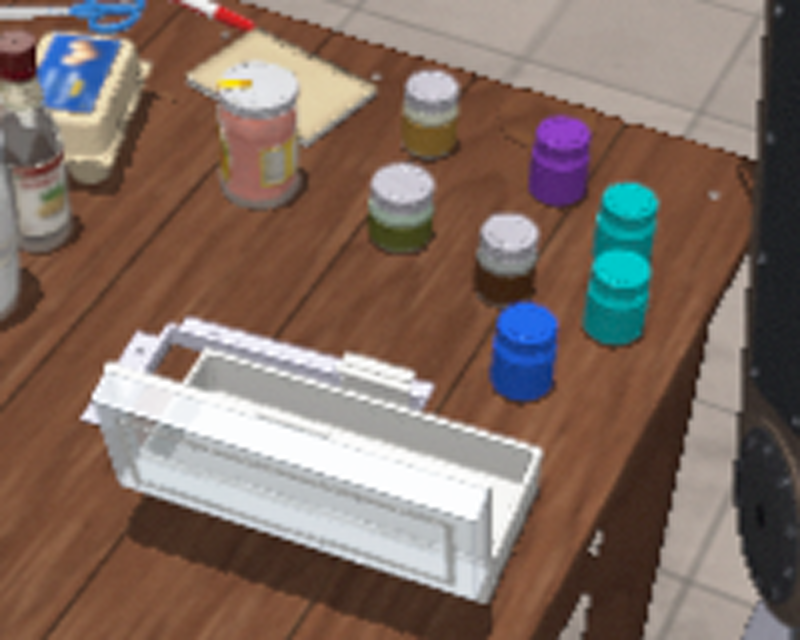

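Three relish jars have steel lids and clear glass: green at (552,193), brown at (524,326) and mustard at (710,156) in the top crop. The solid blue, purple and turquoise ones are decoys. The white round things far left in the full top view are about 70 mm wide open cups, so they aren't jars. Next I work out the positions.

Run:
```python
from h import *
def r(u,v,z): return ray("top0",235+(u+.5)/3.3-.5,140+(v+.5)/3.3-.5,z)
K,W=cam("top0"); print("cam",(-W[:3,:3].T@W[:3,3]).round(3))
L=[(298,68),(322,325)]; S=[(170,83),(297,72)]
for n,pts,z in (("long",L,0),("short",S,0)):
    a,b=[r(*p,z) for p in pts]; d=b-a; print(n,a.round(4),b.round(4),np.degrees(np.arctan2(d[1],d[0])).round(2))
for n,p in dict(cXm=(262,125),cxm=(289,463)).items(): print(n,r(*p,.046).round(4))
a,b=r(262,125,.046),r(289,463,.046); d=a-b; print("len",np.linalg.norm(d),"yaw",np.degrees(np.arctan2(d[1],d[0])))
u=d/np.linalg.norm(d); n=np.array([-u[1],u[0],0]); print("case centre",((a+b)/2+n*.06).round(4))
for nm,p,z in (("green",(554,193),.058),("green66",(554,193),.066),("brown",(526,326),.066),("mustard58",(711,156),.058),("mustard66",(711,156),.066),("blue",(412,393),.066),("chilli",(570,18),.112)): print(nm,r(*p,z).round(4))
# lid diameters (mm)
for nm,a,b,z in (("green",(518,193),(590,193),.058),("brown",(494,326),(559,326),.066),("must",(678,156),(743,156),.066)): print(nm,np.linalg.norm(r(*a,z)-r(*b,z)).round(4))
print("table edge",r(262,517,0).round(3))
print("tin/tape",ray("top0",218/1.25,307/1.25,.058).round(3),ray("top0",221/1.25,236/1.25,.048).round(3))
# lid far edge
print("lid", r(25,130,.168).round(3), r(60,123,.168).round(3), r(75,135,.05).round(3))
```

```text
cam [0.46  0.031 1.441]
long [ 0.6602 -0.0255  0.    ] [ 0.4431 -0.0461  0.    ] -174.57
short [0.6468 0.0827 0.    ] [ 0.6568 -0.0247  0.    ] -84.69
cXm [0.6068 0.0057 0.046 ]
cxm [ 0.3321 -0.0171  0.046 ]
len 0.27557587748046297 yaw 4.734415121616134
case centre [0.4645 0.0541 0.046 ]
green [ 0.5513 -0.2314  0.058 ]
green66 [ 0.5508 -0.2299  0.066 ]
brown [ 0.4436 -0.2066  0.066 ]
mustard58 [ 0.5821 -0.3599  0.058 ]
mustard66 [ 0.5814 -0.3576  0.066 ]
blue [ 0.3898 -0.1148  0.066 ]
chilli [ 0.6854 -0.2346  0.112 ]
green 0.0587
brown 0.0524
must 0.0529
table edge [0.283 0.004 0.   ]
tin/tape [0.423 0.374 0.058] [0.574 0.373 0.048]
lid [0.589 0.184 0.168] [0.595 0.158 0.168] [0.597 0.158 0.05 ]
```

move_arm --pt "16.8 34 0 0 0 3.8 0" --pt "16.8 34 0 0 0 3.8 0" --pt "16.8 34 0 0 0 3.8 0" --pt "16.8 34 0 0 0 3.8 0" --pt "16.8 34 0 0 0 3.8 0" --pt "16.8 34 0 0 0 3.8 0" --pt "16.8 34 0 0 0 3.8 0" --pt "16.8 34 0 0 0 3.8 0" --pt "16.8 34 0 0 0 3.8 0" --pt "16.8 34 0 0 0 3.8 0" --pt "16.8 34 0 0 0 3.8 0" --pt "16.8 34 0 0 0 3.8 0" --pt "16.8 34 0 0 0 3.8 0" --pt "16.8 34 0 0 0 3.8 0" --pt "16.8 34 0 0 0 3.8 0" --pt "16.8 34 0 0 0 3.8 0" --pt "16.8 34 0 0 0 3.8 0" --pt "16.8 34 0 0 0 3.8 0" --pt "16.8 34 0 0 0 3.8 0" --pt "16.8 34 0 0 0 3.8 0" --squeeze 30

```text
time_s: 2.1
tcp_pos: [0.5567, 0.0436, 0.2264]
eef_rot: [180.0, -0.0, -84.8]
contact_force: [0.5, -0.9, -0.1]
gripper_width: 0.0005
```

move_arm --pt "0 0 0 0 0 0 0" --pt "0 0 0 0 0 0 0" --pt "0 0 0 0 0 0 0"

```text
time_s: 2.4
tcp_pos: [0.556, 0.0416, 0.2263]
eef_rot: [180.0, -0.0, -85.0]
contact_force: [-0.8, 0.1, -0.2]
gripper_width: 0.0008
```

Run:
```python
from h import *
snap("wrist","w0",scale=1.25)
print(get_state()["tcp_pos"],get_state()["eef_rot"],get_state()["joints"].round(1))
```

```text
[0.55602139 0.04137048 0.22646081] [ 1.79977569e+02 -3.29016933e-03 -8.49894404e+01] [ 24.4   9.5 -14.3  -0.  -66.2 -19.4]
```

View pics/w0.png

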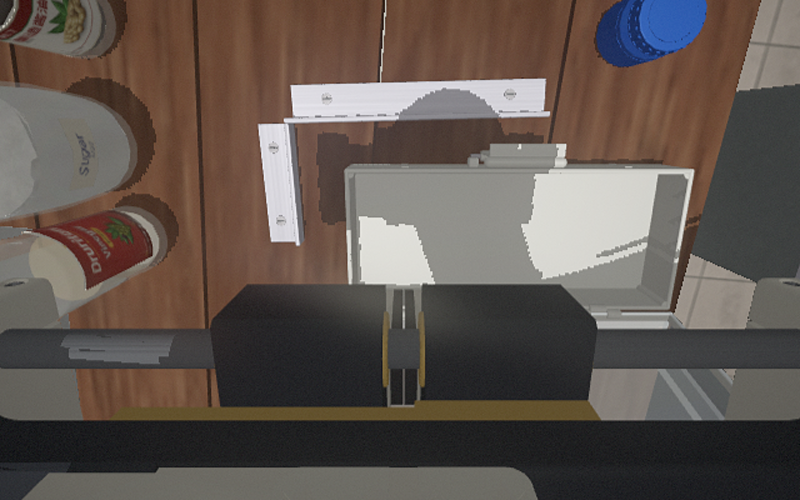

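The wrist picture has left = world +x and up = world -y. The case's +x/-y rim corner is at (347,167) and the angle's inside corner is near (298,122). The catch is at (525,152) and the blue decoy at (650,35). I refine the gaps from this.

Run:
```python
from h import *
def r(u,v,z): return ray("w0",u/1.25,v/1.25,z)
for n,p,z in (("corner",(347,166),.046),("corner -x",(693,169),.046),("stop in",(299,121),.019),("long end",(549,116),.019),("short end",(299,244),.019),("blue",(668,20),.066)): print(n,r(*p,z).round(4))
a,b=r(347,166,.046),r(693,169,.046);d=a-b;print(np.degrees(np.arctan2(d[1],d[0])),np.linalg.norm(d))
a,b=r(299,121,.019),r(549,116,.019);d=a-b;print(np.degrees(np.arctan2(d[1],d[0])),np.linalg.norm(d))
```

```text
corner [0.6039 0.0039 0.046 ]
corner -x [ 0.3321 -0.0179  0.046 ]
stop in [ 0.6486 -0.0266  0.019 ]
long end [ 0.4436 -0.0488  0.019 ]
short end [0.6461 0.079  0.019 ]
blue [ 0.3896 -0.1152  0.066 ]
4.581304232156985 0.2726546016830462
6.174897987672171 0.20618664953669183
```

move_arm --pt "0 12 -40 0 0 0 0" --pt "0 13 -40 0 0 0 0" --pt "0 0 -40 0 0 0 0" --pt "0 0 -40 0 0 0 0" --pt "0 0 -30 0 0 0 0" --pt "0 0 -15 0 0 0 0" --pt "0 0 0 0 0 0 0" --pt "0 0 0 0 0 0 0"

```text
time_s: 3.25
tcp_pos: [0.5568, 0.0665, 0.0222]
eef_rot: [-180.0, -0.0, -85.0]
contact_force: [0.4, 0.1, 0.1]
gripper_width: -0.0001
```

move_arm --pt "8 1 0 0 0 0 0" --pt "8 1 0 0 0 0 0" --pt "8 1 0 0 0 0 0" --pt "6 0.5 0 0 0 0 0" --pt "6 0.5 0 0 0 0 0" --pt "6 0.5 0 0 0 0 0" --pt "6 0.5 0 0 0 0 0" --pt "6 0.5 0 0 0 0 0" --pt "4 0.5 0 0 0 0 0" --pt "4 0.5 0 0 0 0 0" --pt "0 0 0 0 0 0 0" --pt "0 0 0 0 0 0 0"

```text
time_s: 4.45
tcp_pos: [0.6172, 0.0727, 0.022]
eef_rot: [179.8, -0.1, -85.0]
contact_force: [-8.3, -1.9, 7.9]
gripper_width: 0.0006
```

move_arm --pt "-10 -1 0 0 0 0 0" --pt "-30 -3 0 0 0 0 0" --pt "-30 -3 0 0 0 0 0" --pt "-10 -1 0 0 0 0 0" --pt "1 -15 0 0 0 0 0" --pt "1 -15 0 0 0 0 0" --pt "1 -10 0 0 0 0 0" --pt "1 -8 0 0 0 0 0" --pt "0.5 -6 0 0 0 0 0" --pt "0.5 -6 0 0 0 0 0" --pt "0.5 -6 0 0 0 0 0" --pt "0.5 -6 0 0 0 0 0" --pt "0.5 -4 0 0 0 0 0" --pt "0 0 0 0 0 0 0" --pt "0 0 0 0 0 0 0"

```text
time_s: 5.95
tcp_pos: [0.5449, -0.0108, 0.0216]
eef_rot: [180.0, -0.0, -84.9]
contact_force: [-0.7, -0.3, 0.6]
gripper_width: 0.0002
```

move_arm --pt "0.2 -3 0 0 0 0 0" --pt "0.2 -3 0 0 0 0 0" --pt "0.2 -2 0 0 0 0 0" --pt "0.2 -2 0 0 0 0 0" --pt "0 0 0 0 0 0 0"

```text
time_s: 6.45
tcp_pos: [0.5458, -0.0202, 0.0216]
eef_rot: [-180.0, 0.0, -84.9]
contact_force: [-2.0, 5.1, 1.4]
gripper_width: 0.0005
```

move_arm --pt "0.2 -2 0 0 0 0 0" --pt "0.2 -2 0 0 0 0 0" --pt "0 0 0 0 0 0 0"

```text
time_s: 6.75
tcp_pos: [0.546, -0.0222, 0.0216]
eef_rot: [-180.0, 0.1, -84.9]
contact_force: [-5.9, 18.2, 4.0]
gripper_width: 0.0003
```

move_arm --pt "0.2 -2 0 0 0 0 0" --pt "0.2 -2 0 0 0 0 0" --pt "0 0 0 0 0 0 0"

```text
time_s: 7.05
tcp_pos: [0.5461, -0.0234, 0.0218]
eef_rot: [-179.9, 0.3, -84.9]
contact_force: [-13.9, 40.5, 9.6]
gripper_width: 0.0006
```

move_arm --pt "-0.5 8 0 0 0 0 0" --pt "-3 36 0 0 0 0 0" --pt "30 3 0 0 0 0 0" --pt "30 3 0 0 0 0 0" --pt "10 1 0 0 0 0 0" --pt "5 0.5 0 0 0 0 0" --pt "4 0.4 0 0 0 0 0" --pt "2 0.2 0 0 0 0 0" --pt "2 0.2 0 0 0 0 0" --pt "0 0 0 0 0 0 0"

```text
time_s: 8.05
tcp_pos: [0.6212, 0.0227, 0.0211]
eef_rot: [179.6, -0.0, -85.0]
contact_force: [-12.0, 1.7, 9.1]
gripper_width: 0.0003
```

move_arm --pt "2 0.2 0 0 0 0 0" --pt "2 0.2 0 0 0 0 0" --pt "0 0 0 0 0 0 0"

```text
time_s: 8.35
tcp_pos: [0.6256, 0.0232, 0.0211]
eef_rot: [179.6, -0.0, -85.0]
contact_force: [-10.9, 1.7, 7.8]
gripper_width: 0.0005
```

move_arm --pt "2 0.2 0 0 0 0 0" --pt "2 0.2 0 0 0 0 0" --pt "0 0 0 0 0 0 0"

```text
time_s: 8.65
tcp_pos: [0.6289, 0.0236, 0.0211]
eef_rot: [179.5, -0.0, -85.0]
contact_force: [-13.8, 2.0, 10.3]
gripper_width: 0.0007
```

move_arm --pt "2 0.2 0 0 0 0 0" --pt "2 0.2 0 0 0 0 0" --pt "0 0 0 0 0 0 0"

```text
time_s: 8.95
tcp_pos: [0.6302, 0.0236, 0.0211]
eef_rot: [179.3, -0.1, -85.0]
contact_force: [-23.7, 3.0, 18.7]
gripper_width: 0.0007
```

move_arm --pt "2 0.2 0 0 0 0 0" --pt "0 0 0 0 0 0 0"

```text
time_s: 9.15
tcp_pos: [0.6314, 0.0237, 0.0211]
eef_rot: [179.2, -0.1, -85.0]
contact_force: [-26.6, 4.7, 21.4]
gripper_width: 0.0003
```

move_arm --pt "-10 -1 0 0 0 0 0" --pt "-35 -3 0 0 0 0 0" --pt "-35 -3 0 0 0 0 0" --pt "1 -15 0 0 0 0 0" --pt "1 -15 0 0 0 0 0" --pt "0.5 -5 0 0 0 0 0" --pt "0.2 -3 0 0 0 0 0" --pt "0.2 -2 0 0 0 0 0" --pt "0 0 0 0 0 0 0"

```text
time_s: 10.05
tcp_pos: [0.5634, -0.0201, 0.0218]
eef_rot: [-180.0, 0.1, -85.0]
contact_force: [-5.6, 12.9, 7.2]
gripper_width: 0.0004
```

Both contacts are firm. I push -y once more, lift clear and look.

move_arm --pt "0.2 -2 0 0 0 0 0" --pt "0.2 -2 0 0 0 0 0" --pt "0 0 0 0 0 0 0"

```text
time_s: 10.35
tcp_pos: [0.5635, -0.0209, 0.0219]
eef_rot: [-179.9, 0.3, -84.9]
contact_force: [-14.4, 35.6, 12.9]
gripper_width: 0.0008
```

move_arm --pt "0 9 0 0 0 0 0" --pt "0 0 25 0 0 0 0" --pt "0 0 40 0 0 0 0" --pt "0 0 50 0 0 0 50" --pt "0 0 50 0 0 0 100" --pt "0 0 50 0 0 0 100" --pt "0 0 0 0 0 0 100" --pt "0 0 0 0 0 0 100"

```text
time_s: 11.15
tcp_pos: [0.5644, -0.0166, 0.2381]
eef_rot: [-179.8, 0.0, -85.0]
contact_force: [-0.7, -1.0, -1.5]
gripper_width: 0.0348
```

Run:
```python
from h import *
snap("wrist","w1",scale=1.25)
print(get_state()["tcp_pos"],get_state()["eef_rot"],get_state()["joints"].round(1))
```

```text
[ 0.56351028 -0.01679075  0.23647388] [-1.79982962e+02  2.53205521e-02 -8.49719502e+01] [ 18.2   9.7 -12.7  -0.  -67.5 -13.1]
```

View pics/w1.png

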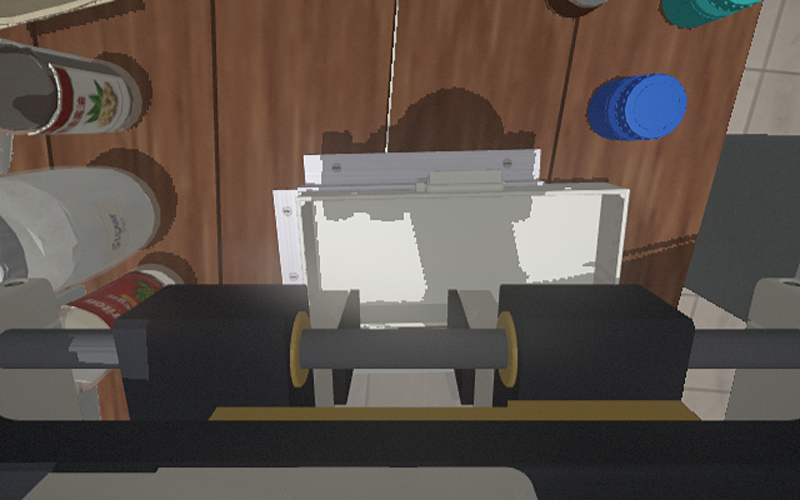

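The case sits snugly: its rim corner at (300,197) now covers the angle's inner lips on both legs. I measure its pose and the gap.

Run:
```python
from h import *
a=ray("w1",300/1.25,197/1.25,.046);b=ray("w1",629/1.25,189/1.25,.046);d=a-b
th=np.degrees(np.arctan2(d[1],d[0]));print(a.round(4),b.round(4),th,np.linalg.norm(d))
for p in ((275,190),(303,155),(540,150)): print("flange outer",ray("w1",p[0]/1.25,p[1]/1.25,.002).round(4))
c=snap("top","top1",(235,140,475,300),3.3)
```

```text
[ 0.6522 -0.0241  0.046 ] [ 0.3821 -0.0549  0.046 ] 6.504203551654743 0.27183008345885784
flange outer [ 0.6857 -0.0205  0.002 ]
flange outer [ 0.6605 -0.0548  0.002 ]
flange outer [ 0.4467 -0.0783  0.002 ]
```

View pics/top1.png

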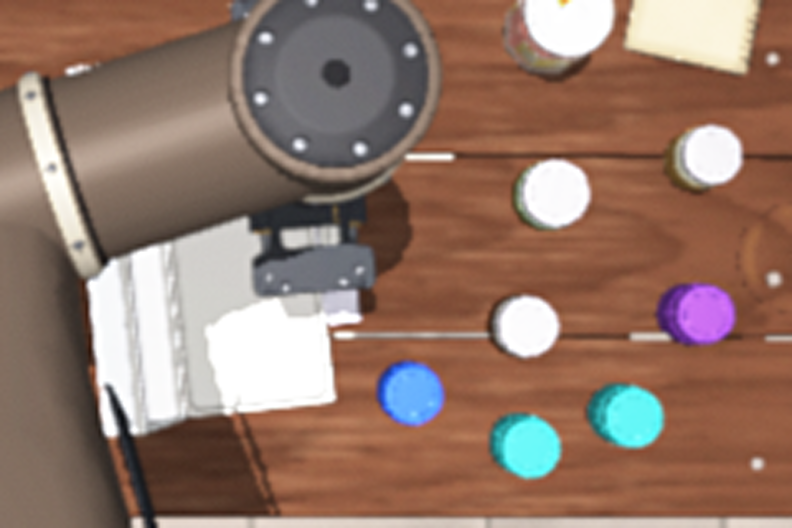

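The case is home with a yaw of about 5.5 to 6°. The jars haven't moved: green (552,193), brown (524,326), mustard (710,156). I fetch green first, fingers closing along world y to keep the gripper's body clear of the chilli jar.

move_arm --pt "-1 -18 0 0 0 -7.5 100" --pt "-1 -18 0 0 0 -7.5 100" --pt "-1 -18 0 0 0 -7.5 100" --pt "-1 -18 0 0 0 -7.5 100" --pt "-1 -18 0 0 0 -7.5 100" --pt "-1 -18 0 0 0 -7.5 100" --pt "-1 -18 0 0 0 -7.5 100" --pt "-1 -18 0 0 0 -7.5 100" --pt "-1 -18 0 0 0 -7.5 100" --pt "-1 -18 0 0 0 -7.5 100" --pt "-1 -18 0 0 0 -7.5 100" --pt "-1 -16 0 0 0 -7.5 100" --pt "0 0 0 0 0 0 100" --pt "0 0 0 0 0 0 100"

```text
time_s: 12.65
tcp_pos: [0.5509, -0.2309, 0.235]
eef_rot: [180.0, -0.1, -174.8]
contact_force: [-0.0, 0.1, -0.0]
gripper_width: 0.0875
```

Run:
```python
from h import *
s=get_state(); print(s["tcp_pos"],s["eef_rot"])
snap("wrist","w2",scale=1.25)
for n,P in dict(green=(.551,-.231,.058),mustard=(.5815,-.358,.066),brown=(.4436,-.2066,.066)).items(): print(n,(proj("w2",P)*1.25).round())
def r(u,v,z): return ray("top1",235+(u+.5)/3.3-.5,140+(v+.5)/3.3-.5,z)
print("case -x-y rim corner",r(335,402,.046).round(4))
```

```text
[ 0.5508781  -0.23086298  0.23496998] [ 1.79963335e+02 -1.48714365e-01 -1.74847071e+02]
green [403. 219.]
mustard [241. 245.]
brown [450.  79.]
case -x-y rim corner [ 0.3813 -0.0543  0.046 ]
```

View pics/w2.png

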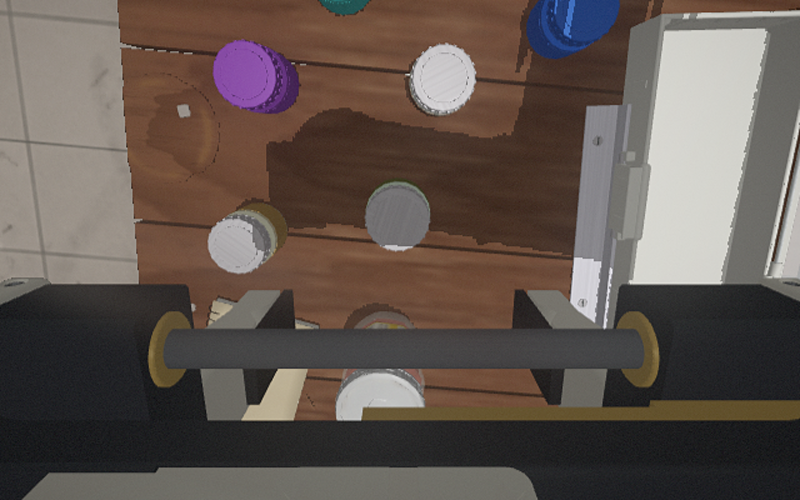

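The wrist picture shows the green lid at (397,216), brown at (443,80), mustard at (238,245) and the chilli jar behind at (380,395). All lie within about 4 mm of prediction, so I descend on green.

move_arm --pt "-1 -2 -40 0 0 0 100" --pt "0 0 -45 0 0 0 100" --pt "0 0 -45 0 0 0 100" --pt "0 0 -40 0 0 0 100" --pt "0 0 -25 0 0 0 100" --pt "0 0 -10 0 0 0 100" --pt "0 0 0 0 0 0 100" --pt "0 0 0 0 0 0 55" --pt "0 0 0 0 0 0 40" --pt "0 0 0 0 0 0 40" --pt "0 0 0 0 0 0 40" --pt "0 0 0 0 0 0 40" --pt "0 0 0 0 0 0 40" --squeeze 35

```text
time_s: 14.0
tcp_pos: [0.551, -0.2331, 0.0326]
eef_rot: [-180.0, 0.1, -174.9]
contact_force: [-0.6, -0.9, 6.7]
gripper_width: 0.0548
```

move_arm --pt "0 0 20 0 0 0 40" --pt "0 0 35 0 0 0 40" --pt "0 0 35 0 0 0 40" --pt "2.9 20 0 0 0 7.6 40" --pt "2.9 20 0 0 0 7.6 40" --pt "2.9 20 0 0 0 7.6 40" --pt "2.9 20 0 0 0 7.6 40" --pt "2.9 20 0 0 0 7.6 40" --pt "2.9 20 0 0 0 7.6 40" --pt "2.9 20 0 0 0 7.6 40" --pt "2.9 20 0 0 0 7.6 40" --pt "2.9 20 0 0 0 7.6 40" --pt "2.9 20 0 0 0 7.6 40" --pt "2.9 20 0 0 0 7.6 40" --pt "2.7 18.6 0 0 0 7.4 40" --pt "0 0 0 0 0 0 40" --pt "0 0 0 0 0 0 40"

```text
time_s: 15.7
tcp_pos: [0.5845, 0.0061, 0.1212]
eef_rot: [179.9, 0.0, -84.0]
contact_force: [-0.7, -0.4, -1.7]
gripper_width: 0.0547
```

move_arm --pt "0 0 -30 0 0 0 40" --pt "0 0 -30 0 0 0 40" --pt "0 0 -15 0 0 0 40" --pt "0 0 -6 0 0 0 40" --pt "0 0 0 0 0 0 40" --pt "0 0 0 0 0 0 40"

```text
time_s: 16.3
tcp_pos: [0.5856, 0.0056, 0.0414]
eef_rot: [-179.9, 0.0, -84.0]
contact_force: [0.3, -0.6, -1.3]
gripper_width: 0.0545
```

Next I lower the last few millimetres in small steps and release.

move_arm --pt "0 0 -2 0 0 0 40" --pt "0 0 -2 0 0 0 40" --pt "0 0 0 0 0 0 40"

```text
time_s: 16.6
tcp_pos: [0.585, 0.0059, 0.0368]
eef_rot: [-180.0, 0.0, -83.9]
contact_force: [-0.6, -0.2, -1.8]
gripper_width: 0.0545
```

move_arm --pt "0 0 -1 0 0 0 40" --pt "0 0 0 0 0 0 40"

```text
time_s: 16.8
tcp_pos: [0.5851, 0.0058, 0.0366]
eef_rot: [-180.0, -0.0, -83.9]
contact_force: [-3.3, -0.1, 6.1]
gripper_width: 0.0548
```

move_arm --pt "0 0 0 0 0 0 70" --pt "0 0 0 0 0 0 70" --pt "0 0 0 0 0 0 70" --pt "0 0 10 0 0 0 70" --pt "0 0 40 0 0 0 70" --pt "0 0 50 0 0 0 70" --pt "0 0 50 0 0 0 70" --pt "0 0 50 0 0 0 75" --pt "-20 -30 0 0 0 0 75" --pt "-20 -30 0 0 0 0 75" --pt "-20 -30 0 0 0 0 75" --pt "-20 -30 0 0 0 0 75" --pt "-20 -30 0 0 0 0 75" --pt "-20 -30 0 0 0 0 75" --pt "-21 -34 0 0 0 0 75" --pt "0 0 0 0 0 0 75" --pt "0 0 0 0 0 0 75"

```text
time_s: 18.5
tcp_pos: [0.4436, -0.2089, 0.2364]
eef_rot: [-179.9, -0.0, -84.0]
contact_force: [-0.4, 0.3, -0.5]
gripper_width: 0.0661
```

Run:
```python
from h import *
s=get_state(); print(s["tcp_pos"],s["eef_rot"],s["gripper_width"])
snap("wrist","w3",scale=1.25)
for n,P in dict(mustard=(.5815,-.358,.066),brown=(.4436,-.2086,.066),green=(.5856,.0055,.062),turq=(.347,-.207,.066)).items(): print(n,(proj("w3",P)*1.25).round())
snap("top","top2",(235,140,475,300),3.3)
```

```text
[ 0.44361593 -0.2088697   0.23635918] [-1.79933428e+02 -1.31568953e-02 -8.40480110e+01] 0.06612941843967075
mustard [228. -10.]
brown [404. 221.]
green [227. 430.]
turq [524. 235.]
```

View pics/w3.png

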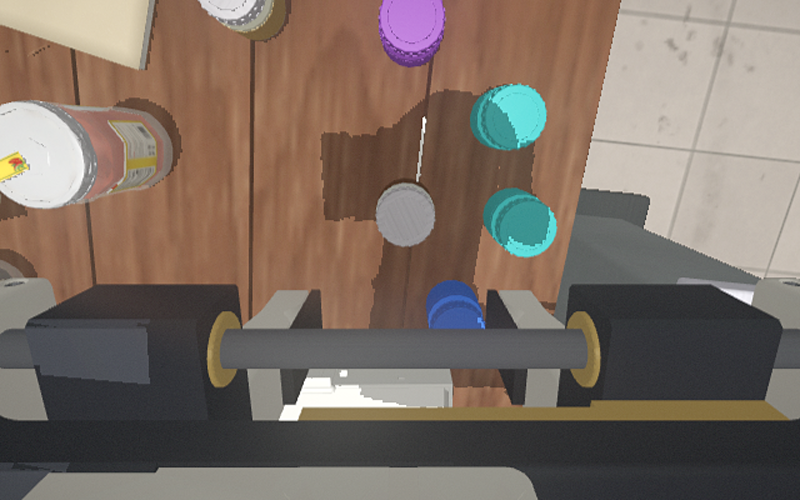

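The brown lid at (405,214) is centred under the gripper, with the turquoise decoys to the right at (520,225) and (510,117), clear of the fingers.

move_arm --pt "0 -3 -40 0 0 0 75" --pt "0 0 -45 0 0 0 75" --pt "0 0 -45 0 0 0 75" --pt "0 0 -40 0 0 0 75" --pt "0 0 -20 0 0 0 75" --pt "0 0 -6 0 0 0 75" --pt "0 0 0 0 0 0 75" --pt "0 0 0 0 0 0 50" --pt "0 0 0 0 0 0 35" --pt "0 0 0 0 0 0 35" --pt "0 0 0 0 0 0 35" --pt "0 0 0 0 0 0 35"

```text
time_s: 19.8
tcp_pos: [0.4445, -0.2112, 0.0408]
eef_rot: [-179.9, -0.0, -83.9]
contact_force: [-1.5, 3.3, 6.8]
gripper_width: 0.0484
```

move_arm --pt "0 0 20 0 0 0 35" --pt "0 0 35 0 0 0 35" --pt "0 0 35 0 0 0 35" --pt "0 25 0 0 0 0 35" --pt "0 25 0 0 0 0 35" --pt "0 25 0 0 0 0 35" --pt "0 25 0 0 0 0 35" --pt "0 25 0 0 0 0 35" --pt "0 25 0 0 0 0 35" --pt "0 25 0 0 0 0 35" --pt "-2 27 0 0 0 0 35" --pt "0 0 0 0 0 0 35" --pt "0 0 0 0 0 0 35"

```text
time_s: 21.1
tcp_pos: [0.442, -0.0087, 0.1299]
eef_rot: [-180.0, 0.0, -83.8]
contact_force: [-0.2, -0.0, -1.4]
gripper_width: 0.0485
```

move_arm --pt "0 0 -30 0 0 0 35" --pt "0 0 -30 0 0 0 35" --pt "0 0 -15 0 0 0 35" --pt "0 0 -6 0 0 0 35" --pt "0 0 -2 0 0 0 35" --pt "0 0 0 0 0 0 35"

```text
time_s: 21.7
tcp_pos: [0.4424, -0.0094, 0.047]
eef_rot: [-180.0, 0.0, -84.0]
contact_force: [0.4, -0.3, -1.5]
gripper_width: 0.0488
```

move_arm --pt "0 0 -1 0 0 0 35" --pt "0 0 -1 0 0 0 35" --pt "0 0 0 0 0 0 35"

```text
time_s: 22.0
tcp_pos: [0.4422, -0.009, 0.0449]
eef_rot: [-180.0, 0.0, -83.9]
contact_force: [-0.1, -1.2, -2.6]
gripper_width: 0.0488
```

move_arm --pt "0 0 -1.5 0 0 0 35" --pt "0 0 0 0 0 0 35"

```text
time_s: 22.2
tcp_pos: [0.4424, -0.009, 0.0446]
eef_rot: [-179.9, -0.0, -83.9]
contact_force: [-7.4, 1.7, 19.9]
gripper_width: 0.0491
```

move_arm --pt "0 0 0 0 0 0 66" --pt "0 0 0 0 0 0 66" --pt "0 0 0 0 0 0 66" --pt "0 0 10 0 0 0 66" --pt "0 0 40 0 0 0 66" --pt "0 0 50 0 0 0 66" --pt "0 0 50 0 0 0 66" --pt "0 0 41 0 0 0 75" --pt "14 -35 0 0 0 0 75" --pt "14 -35 0 0 0 0 75" --pt "14 -35 0 0 0 0 75" --pt "14 -35 0 0 0 0 75" --pt "14 -35 0 0 0 0 75" --pt "14 -35 0 0 0 0 75" --pt "14 -35 0 0 0 0 75" --pt "14 -35 0 0 0 0 75" --pt "14 -35 0 0 0 0 75" --pt "13 -34 0 0 0 0 75" --pt "0 0 0 0 0 0 75" --pt "0 0 0 0 0 0 75"

```text
time_s: 24.2
tcp_pos: [0.5806, -0.3589, 0.2336]
eef_rot: [179.9, 0.0, -84.0]
contact_force: [0.1, 0.0, -0.3]
gripper_width: 0.066
```

Run:
```python
from h import *
s=get_state(); print(s["tcp_pos"],s["eef_rot"],s["gripper_width"])
snap("wrist","w4"); snap("top","top3",(150,140,470,300),2.5)
a=cv2.imread("pics/w4_raw.png"); b=cv2.imread("pics/top3.png")
cv2.imwrite("pics/mix4.png",np.vstack([cv2.resize(a[:240],(640,240)),cv2.resize(b,(640,320))]))
print("mustard pred",proj("w4",(.5815,-.358,.066)).round(), "top crop green",(proj("top3",(.5856,.0055,.062))-[150,140])*2,"brown",(proj("top3",(.4424,-.009,.07))-[150,140])*2)
```

```text
[ 0.58056994 -0.35888702  0.23358742] [ 1.79926988e+02  3.61229282e-02 -8.40237642e+01] 0.06599350931239698
mustard pred [322. 178.] top crop green [328.40149157  89.6055159 ] brown [339.16653097 197.36794495]
```

View pics/mix4.png

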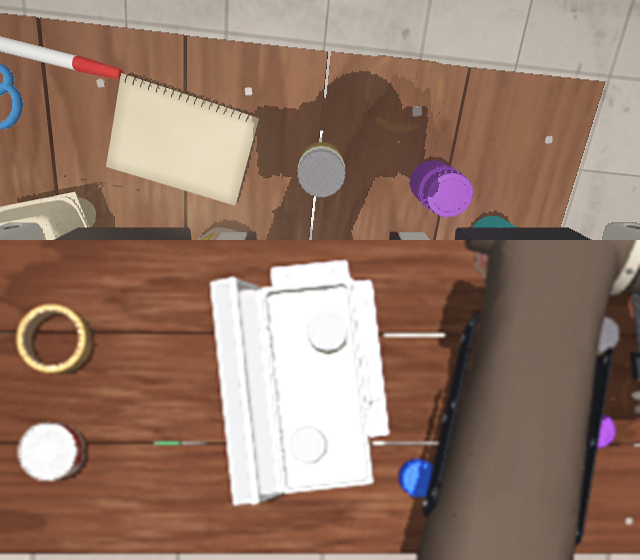

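In the wrist picture the mustard lid is at (321,172), where expected. In the top picture green is as placed, but brown now stands at (308,444), about 40 mm further towards the hinge than I set it, so it has been knocked. I locate it in case coordinates while picking up mustard.

Run:
```python
from h import *
th=np.radians(5.9);R=np.array([[np.cos(th),np.sin(th)],[-np.sin(th),np.cos(th)]])
for n,(u,v),z in (("green",(327,91),.062),("brown",(308,204),.070)):
    p=ray("top3",150+u/2,140+v/2,z); print(n,p.round(4),(R@(p[:2]-[.5117,.020])).round(4))
```

```text
green [0.5837 0.0074 0.062 ] [ 0.0703 -0.02  ]
brown [0.4336 0.032  0.07  ] [-0.0765  0.02  ]
```

move_arm --pt "1 -2.5 -40 0 0 0 75" --pt "0 0 -45 0 0 0 75" --pt "0 0 -45 0 0 0 75" --pt "0 0 -40 0 0 0 75" --pt "0 0 -18 0 0 0 75" --pt "0 0 -5 0 0 0 75" --pt "0 0 0 0 0 0 75" --pt "0 0 0 0 0 0 50" --pt "0 0 0 0 0 0 35" --pt "0 0 0 0 0 0 35" --pt "0 0 0 0 0 0 35" --pt "0 0 0 0 0 0 35"

```text
time_s: 25.5
tcp_pos: [0.5827, -0.3609, 0.0428]
eef_rot: [-179.9, -0.1, -83.9]
contact_force: [-0.7, 2.3, 7.3]
gripper_width: 0.0482
```

move_arm --pt "0 0 20 0 0 0 35" --pt "0 0 35 0 0 0 35" --pt "0 0 40 0 0 0 35" --pt "-5 30 0 0 0 0 35" --pt "-5 30 0 0 0 0 35" --pt "-5 30 0 0 0 0 35" --pt "-5 30 0 0 0 0 35" --pt "-5 30 0 0 0 0 35" --pt "-5 30 0 0 0 0 35" --pt "-5 30 0 0 0 0 35" --pt "-5 30 0 0 0 0 35" --pt "-5 30 0 0 0 0 35" --pt "-5 30 0 0 0 0 35" --pt "-5 30 0 0 0 0 35" --pt "-5 30 0 0 0 0 35" --pt "-5 25 0 0 0 0 35" --pt "-2.5 10 0 0 0 0 35" --pt "0 0 0 0 0 0 35" --pt "0 0 0 0 0 0 35"

```text
time_s: 27.4
tcp_pos: [0.5145, 0.0341, 0.1362]
eef_rot: [-180.0, 0.0, -83.9]
contact_force: [0.9, -1.0, -1.2]
gripper_width: 0.0482
```

move_arm --pt "0 0 -30 0 0 0 35" --pt "0 0 -30 0 0 0 35" --pt "0 0 -18 0 0 0 35" --pt "0 0 -7 0 0 0 35" --pt "0 0 -2 0 0 0 35" --pt "0 0 0 0 0 0 35"

```text
time_s: 28.0
tcp_pos: [0.515, 0.034, 0.0495]
eef_rot: [-180.0, 0.0, -84.0]
contact_force: [0.6, -0.0, -0.7]
gripper_width: 0.0485
```

move_arm --pt "0 0 -1.5 0 0 0 35" --pt "0 0 0 0 0 0 35"

```text
time_s: 28.2
tcp_pos: [0.515, 0.0345, 0.0483]
eef_rot: [-179.9, 0.0, -83.9]
contact_force: [0.2, 0.5, -1.5]
gripper_width: 0.0486
```

move_arm --pt "0 0 -1.5 0 0 0 35" --pt "0 0 0 0 0 0 35"

```text
time_s: 28.4
tcp_pos: [0.515, 0.0346, 0.0468]
eef_rot: [-179.9, 0.0, -83.9]
contact_force: [-1.9, 0.2, 3.5]
gripper_width: 0.0478
```

move_arm --pt "0 0 -1 0 0 0 35" --pt "0 0 0 0 0 0 35"

```text
time_s: 28.6
tcp_pos: [0.515, 0.0346, 0.0466]
eef_rot: [-179.9, 0.0, -83.9]
contact_force: [-4.8, 1.3, 14.9]
gripper_width: 0.0483
```

move_arm --pt "0 0 0 0 0 0 64" --pt "0 0 0 0 0 0 64" --pt "0 0 0 0 0 0 64" --pt "0 0 10 0 0 0 64" --pt "0 0 40 0 0 0 64" --pt "0 0 50 0 0 0 64" --pt "0 0 50 0 0 0 64" --pt "0 0 50 0 0 0 30" --pt "0 0 30 0 0 0 0" --pt "-4 30 0 0 0 0 0" --pt "-4 30 0 0 0 0 0" --pt "-4 30 0 0 0 0 0" --pt "-4 30 0 0 0 0 0" --pt "0 0 0 0 0 0 0" --pt "0 0 0 0 0 0 0"

```text
time_s: 30.1
tcp_pos: [0.4982, 0.1548, 0.2755]
eef_rot: [-180.0, -0.0, -83.8]
contact_force: [0.6, -0.7, 0.4]
gripper_width: 0.0013
```

Run:
```python
from h import *
s=get_state(); print(s["tcp_pos"],s["eef_rot"],s["gripper_width"],s["joints"].round(1))
snap("wrist","w5",scale=1.25)
```

```text
[0.49822179 0.15476753 0.27546404] [-1.79998380e+02 -3.44894300e-03 -8.38411162e+01] 0.0012903721321606207 [ 38.8   4.3 -14.    0.  -71.7 -32.7]
```

View pics/w5.png

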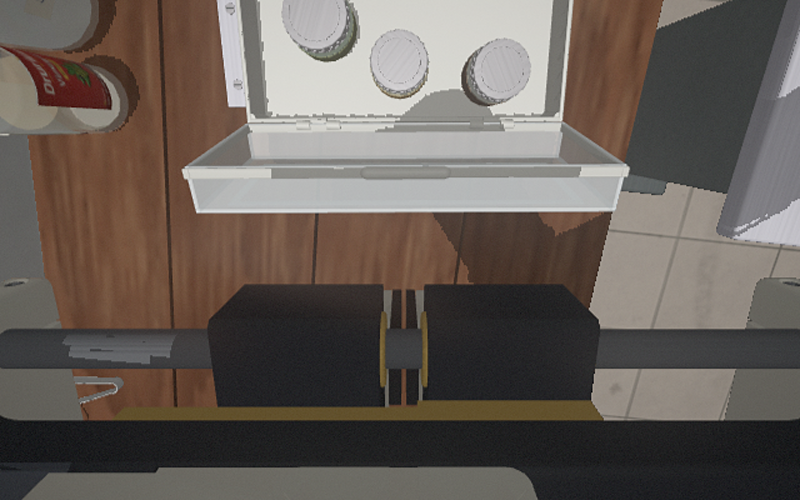

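All three jars stand upright in the case at (318,22), (400,62) and (500,68). The lid is open, with its rim edge at y≈170 px and its top-face edge at y≈212 px. I work out where the lid's back is.

Run:
```python
from h import *
th=np.radians(5.9);R=np.array([[np.cos(th),np.sin(th)],[-np.sin(th),np.cos(th)]])
for z in (.165,.155):
  for p in ((405,170),(405,212)):
    w=ray("w5",p[0]/1.25,p[1]/1.25,z); print(z,p,w.round(4),(R@(w[:2]-[.5117,.020])).round(4))
for n,p,z in (("green",(318,22),.062),("must",(400,62),.07),("brown",(500,68),.07)):
    w=ray("w5",p[0]/1.25,p[1]/1.25,z); print(n,(R@(w[:2]-[.5117,.020])).round(4))
print("tcp case",(R@(get_state()["tcp_pos"][:2]-[.5117,.020])).round(4))
```

```text
0.165 (405, 170) [0.5024 0.1094 0.165 ] [-0.0001  0.0899]
0.165 (405, 212) [0.4995 0.136  0.165 ] [-0.0002  0.1167]
0.155 (405, 170) [0.5022 0.1104 0.155 ] [-0.0001  0.0909]
0.155 (405, 212) [0.4992 0.138  0.155 ] [-0.0003  0.1186]
green [ 0.0692 -0.0158]
must [0.004  0.0144]
brown [-0.0756  0.0184]
tcp case [0.0005 0.1349]
```

move_arm --pt "-2 20 0 0 0 0 0" --pt "0 0 -40 0 0 0 0" --pt "0 0 -40 0 0 0 0" --pt "0 0 -40 0 0 0 0" --pt "0 0 -30 0 0 0 0" --pt "0 0 0 0 0 0 0" --pt "1 -10 0 0 0 0 0" --pt "1 -10 0 0 0 0 0" --pt "1 -8 0 0 0 0 0" --pt "1 -8 0 0 0 0 0" --pt "1 -8 0 0 0 0 0" --pt "0.5 -6 0 0 0 0 0" --pt "0 0 0 0 0 0 0"

```text
time_s: 31.45
tcp_pos: [0.5018, 0.1234, 0.1251]
eef_rot: [180.0, -0.0, -84.0]
contact_force: [-0.1, -0.6, 0.1]
gripper_width: 0.0003
```

move_arm --pt "0.6 -6 0 0 0 0 0" --pt "0.6 -6 0 0 0 0 0" --pt "0.6 -6 0 0 0 0 0" --pt "0.6 -6 0 0 0 0 0" --pt "0.6 -6 0 0 0 0 0"

```text
time_s: 31.95
tcp_pos: [0.5052, 0.0939, 0.1251]
eef_rot: [-180.0, 0.0, -83.9]
contact_force: [0.1, 0.8, 1.6]
gripper_width: 0.0007
```

move_arm --pt "0.6 -6 0 0 0 0 0" --pt "0.6 -6 0 0 0 0 0" --pt "0.6 -6 0 0 0 0 0" --pt "0.6 -6 0 0 0 0 0" --pt "0.6 -6 0 0 0 0 0"

```text
time_s: 32.45
tcp_pos: [0.5076, 0.0636, 0.1248]
eef_rot: [180.0, -0.0, -83.9]
contact_force: [-0.2, 0.1, -0.1]
gripper_width: 0.0002
```

move_arm --pt "0.6 -6 0 0 0 0 0" --pt "0.6 -6 0 0 0 0 0" --pt "0.6 -6 0 0 0 0 0" --pt "0.6 -6 0 0 0 0 0" --pt "0.6 -6 0 0 0 0 0" --pt "0.6 -6 0 0 0 0 0" --pt "0.6 -6 0 0 0 0 0" --pt "0.6 -6 0 0 0 0 0" --pt "0 0 0 0 0 0 0"

```text
time_s: 33.35
tcp_pos: [0.5127, 0.0156, 0.125]
eef_rot: [180.0, -0.0, -84.0]
contact_force: [0.2, 0.6, -0.2]
gripper_width: 0.0004
```

Run:
```python
from h import *
s=get_state(); print(s["tcp_pos"],s["contact_force"])
snap("scene","sc6",(240,100,480,260),3.3)
```

```text
[0.51271063 0.01563327 0.12499582] [ 0.23272246  0.6392344  -0.16994724]
```

View pics/sc6.png

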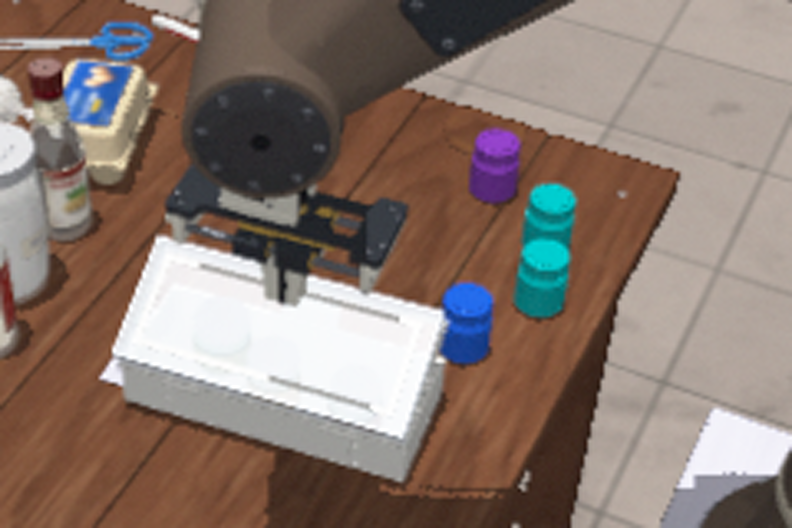

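The lid is well over, with the tool on its top face, and is below 0.6 rad. I lift, move over the free edge, let it sink and then press.

move_arm --pt "0 0 30 0 0 0 0" --pt "0 0 15 0 0 0 0" --pt "1 -15 0 0 0 0 0" --pt "1 -15 0 0 0 0 0" --pt "2 -15 0 0 0 0 0" --pt "0 0 0 0 0 0 0" --pt "0 0 0 0 0 0 0" --pt "0 0 0 0 0 0 0" --pt "0 0 0 0 0 0 0" --pt "0 0 0 0 0 0 0" --pt "0 0 0 0 0 0 0" --pt "0 0 0 0 0 0 0" --pt "0 0 0 0 0 0 0" --pt "0 0 0 0 0 0 0" --pt "0 0 0 0 0 0 0" --pt "0 0 0 0 0 0 0" --pt "0 0 0 0 0 0 0" --pt "0 0 0 0 0 0 0" --pt "0 0 0 0 0 0 0" --pt "0 0 0 0 0 0 0"

```text
time_s: 35.4
tcp_pos: [0.5168, -0.0286, 0.1701]
eef_rot: [-180.0, 0.0, -83.9]
contact_force: [0.1, 0.3, -0.3]
gripper_width: 0.0008
```

move_arm --pt "0 0 -20 0 0 0 0" --pt "0 0 -20 0 0 0 0" --pt "0 0 -15 0 0 0 0" --pt "0 0 -8 0 0 0 0" --pt "0 0 -4 0 0 0 0" --pt "0 0 -4 0 0 0 0" --pt "0 0 -3 0 0 0 0" --pt "0 0 0 0 0 0 0"

```text
time_s: 36.2
tcp_pos: [0.5168, -0.0286, 0.0961]
eef_rot: [-180.0, 0.0, -83.9]
contact_force: [-0.5, -1.1, 0.4]
gripper_width: 0.001
```

move_arm --pt "0 0 -3 0 0 0 0" --pt "0 0 -3 0 0 0 0" --pt "0 0 -2 0 0 0 0" --pt "0 0 0 0 0 0 0"

```text
time_s: 36.6
tcp_pos: [0.5175, -0.0296, 0.0892]
eef_rot: [-179.9, -0.1, -83.9]
contact_force: [-0.2, -6.2, 6.8]
gripper_width: 0.0005
```

move_arm --pt "0 0 -2 0 0 0 0" --pt "0 0 -2 0 0 0 0" --pt "0 0 -1 0 0 0 0" --pt "0 0 0 0 0 0 0"

```text
time_s: 37.0
tcp_pos: [0.5166, -0.0285, 0.0828]
eef_rot: [180.0, 0.0, -83.9]
contact_force: [0.1, -0.5, 0.3]
gripper_width: 0.0001
```

move_arm --pt "0 0 -2 0 0 0 0" --pt "0 0 -2 0 0 0 0" --pt "0 0 0 0 0 0 0"

```text
time_s: 37.3
tcp_pos: [0.5169, -0.0285, 0.0801]
eef_rot: [-180.0, -0.0, -83.9]
contact_force: [-4.6, 0.7, 14.6]
gripper_width: 0.0003
```

move_arm --pt "0 0 -1.5 0 0 0 0" --pt "0 0 -1.5 0 0 0 0" --pt "0 0 0 0 0 0 0"

```text
time_s: 37.6
tcp_pos: [0.5171, -0.0286, 0.0798]
eef_rot: [-179.9, -0.0, -83.8]
contact_force: [-16.6, 4.4, 41.4]
gripper_width: 0.0005
```

It reaches a solid stop at z = 80 mm, the lid's shut height. I retreat and check.

move_arm --pt "0 0 30 0 0 0 0" --pt "0 0 50 0 0 0 0" --pt "0 0 50 0 0 0 0" --pt "-5 -40 0 0 0 0 0" --pt "-5 -40 0 0 0 0 0" --pt "-5 -40 0 0 0 0 0" --pt "-5 -40 0 0 0 0 0" --pt "-5 -40 0 0 0 0 0" --pt "-5 -40 0 0 0 0 0" --pt "-5 -40 0 0 0 0 0" --pt "-5 -40 0 0 0 0 0" --pt "-5 -40 0 0 0 0 0" --pt "-5 -40 0 0 0 0 0" --pt "0 0 0 0 0 0 0" --pt "0 0 0 0 0 0 0"

```text
time_s: 39.1
tcp_pos: [0.4662, -0.4294, 0.2051]
eef_rot: [179.9, 0.1, -84.1]
contact_force: [0.3, 1.0, 0.3]
gripper_width: 0.0005
```

Run:
```python
from h import *
s=get_state(); print(s["tcp_pos"],s["contact_force"])
snap("top","top7"); snap("scene","sc7")
a=cv2.imread("pics/top7_raw.png")[160:270,225:365]; b=cv2.imread("pics/sc7_raw.png")[150:250,250:410]
cv2.imwrite("pics/mix7.png",np.vstack([cv2.resize(a,(480,377),interpolation=2)[:300],cv2.resize(b,(480,300),interpolation=2)]))
for yaw,o in ((5.4,(.657,-.026)),(6.1,(.653,-.025))):
    t=np.radians(yaw);R=np.array([[np.cos(t),-np.sin(t)],[np.sin(t),np.cos(t)]])
    print([((proj("top7",[*(R@p+o),.08])-[225,160])*480/140).round() for p in ((0,0),(0,.12),(-.276,0),(-.276,.12))])
```

```text
[ 0.46616658 -0.42935071  0.20507507] [0.27380565 1.01372907 0.27656307]
[array([347.,  -9.]), array([192.,   4.]), array([381., 349.]), array([224., 364.])]
[array([346.,  -4.]), array([191.,  11.]), array([384., 354.]), array([227., 371.])]
```

View pics/mix7.png

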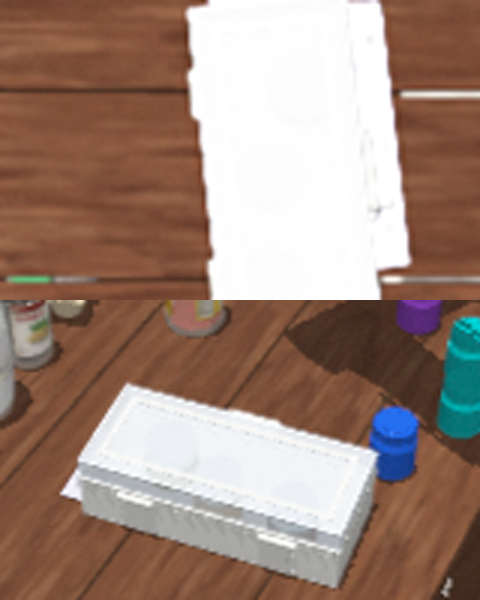

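The lid is flush and all three jars show through it. One last contrast-stretched crop checks the corner fit.

Run:
```python
from h import *
a=cv2.imread("pics/top7_raw.png")[145:275,270:350].astype(float)
a=np.clip((a-215)/40*255,0,255).astype(np.uint8)
cv2.imwrite("pics/fit.png",cv2.resize(a,None,fx=4.6,fy=4.6,interpolation=cv2.INTER_CUBIC))
for yaw,o in ((5.4,(.657,-.026)),(6.1,(.653,-.025))):
    t=np.radians(yaw);R=np.array([[np.cos(t),-np.sin(t)],[np.sin(t),np.cos(t)]])
    print([((proj("top7",[*(R@p+o),z])-[270,145])*4.6).round().tolist() for p,z in (((0,0),.08),((0,0),.046),((0,0),0),((-.276,0),.08),((-.276,0),.046))])
```

```text
[[259.0, 57.0], [257.0, 65.0], [254.0, 75.0], [304.0, 538.0], [300.0, 534.0]]
[[257.0, 63.0], [255.0, 72.0], [252.0, 82.0], [308.0, 544.0], [304.0, 541.0]]
```

View pics/fit.png

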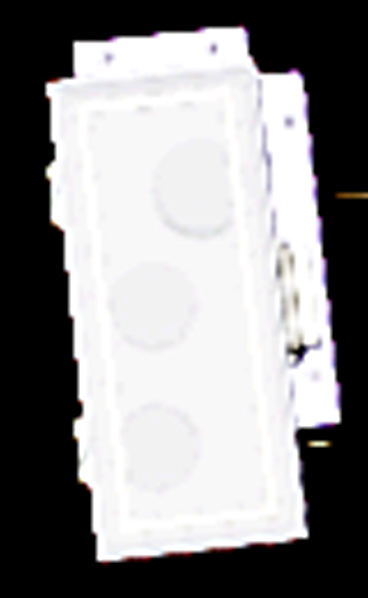

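The case corner at (258,68) sits in the corner of the angle. Its edge slope is about 6.0°, against 5.0 to 6.5° for the legs. The -x end is within 1 mm of where the push left it. I hand in.

```bash
python3 -c "
from plant import *
print(close_job(), get_state()['time_s'])"
```

```text
the job is handed in; nothing more can be done
the job is handed in; nothing more can be done
```

The relish jars are packed, the lid is shut and the job is handed in after about 39 s of robot time. The hand-in gave no verdict.

- **Case:** I pushed the empty case into the corner from inside. It stopped firmly against both legs, at about 27 N along the case's length and 36–40 N across it.
- **Jars:** Only three relish jars were there: green, brown and mustard. All three stand upright in the case. Brown was found about 40 mm from where I set it. It was still upright and inside the case, so I left it there and placed mustard around it.
- **Lid:** I swung it over and pressed its free edge. The force fell away (the catch passing) and the tool then met a solid stop at 80 mm, the shut height. The final picture shows the lid flush.

**Last checks:** The arm is clear of everything. The case's far end is within about 1 mm of where the push left it. The case's angle agrees with the legs to about 0.01–0.02 rad.

**What the checks could not settle:** The image readings of the stop's corner differed by up to 4–8 mm. My evidence that the case is tight therefore rests mainly on the push forces and on the case not having moved since. I did not view the tape roll or the tin again at the end, but the arm never went near either of them.

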